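# Make up the engraving kit and the finishing kit

### The job

Make up the two bench kits from the stock lying between the two trays: in the blue tray lay the dark-handled graver in the long pocket, the red lead packet flat in the rectangular pocket and the eye loupe, cup down, in the round pocket; in the yellow tray lay the brass brush in the long pocket and stand the dropper bottle upright in the empty round pocket beside the tin. Each thing must end right down on the floor of its pocket; never tip the bottle over, and leave the light-handled needle file where it lies, as neither job needs it.

Things in the scene. Friction and masses are not known exactly. Their poses are not given: they have to be found in the camera images.
- blue_tray: blue kit tray, fixed, 140 (x) x 210 (y) x 16 mm high; origin: centre of its underside. Pockets 12 mm deep with grey floor 4 mm above the desk. In its frame, mm: long pocket 38 (x) x 190 (y) centred at (-42, 0); round pocket 60 across at (27, 55); rectangular pocket 46 (x) x 84 (y) at (27, -48). Left or right of the stock
- yellow_tray: yellow kit tray, fixed, 140 (x) x 210 (y) x 16 mm high; origin: centre of its underside. Pockets 12 mm deep with grey floor 4 mm above the desk. In its frame, mm: long pocket 38 (x) x 190 (y) centred at (-42, 0); empty round pocket 52 across at (27, 58); another at (24, -48) holds a fixed white and red tin, 66 across, top 27 above the desk. Across the stock from the blue tray
- graver: engraver's graver: dark brown wooden handle and thin steel blade, 15 x 150 x 15 mm, lying flat along its y; origin at the middle of its length, on the underside. The handle, 12 mm wide and 15 mm high, runs from y = -3 to y = +75 mm; grip it across x near y = +25 mm; blade 2 mm thick, 6 mm up, points to -y. 40 g. May lie either way round
- brass_brush: brass wire brush: pale wooden stick, 16 mm wide, 9 mm high and 173 mm long, lying along its y, with a tuft of brass bristles standing up to 21 mm over y = -82 to -16 mm; origin at the middle of its length, on the underside. Grip the stick across x at about y = 0. 50 g. May lie either way round
- lead_packet: small flat red packet of leads, 26 x 62 x 11 mm (x, y, z), lying flat; origin at the centre of its underside. 30 g
- loupe: black eye loupe standing on its flared cup, 42 mm across at the foot, narrower at the top, 30 mm high, round about z; origin at the centre of its foot. 22 g
- dropper_bottle: amber dropper bottle with a pale label, standing upright in the stock (a like one far behind is not meant): round body 32 mm across up to 70 mm, dark collar 24 mm across to 77 mm, narrow black rubber teat to 102 mm; origin at the centre of its foot, z up. 70 g
- needle_file: needle file with a light wooden handle and a thin steel blade, 15 x 172 x 15 mm, lying along its y among the stock; not wanted, to be left where it lies. Origin at the middle of its length, on the underside; handle from y = +8 to +86 mm
Mind the look-alikes: they are no part of the job. Leave any purple or turquoise look-alike of the dropper_bottle alone.

How it is judged:
By the outcome, as a careful person would: the job done as asked, in the order asked, and still so for the second after the job is handed in, with the robot touching nothing.
It also fails if it takes over 115 s, if anything falls off the work surface, if the arm or the gripper's body presses on something with over 40 N, if the wrist force passes 120 N, or if a joint passes its speed limit or range.

### The arm

A 6-joint arm with a two-finger parallel gripper is mounted at the origin on a cart in front of the work surface, level with it; the furniture and walls round the work are solid. World frame = base frame: x ahead of the robot, y to its left, z up, the work surface at z = 0. Lengths are in mm, angles in rad, forces in N, time in s.
With the tool pointing down it reaches from about 350 to 850 mm from the base axis. Payload 8.1 kg.
Tool frame: the origin (TCP) lies midway between the tips of the shut fingers; the grasp point (between the pads) lies 19 mm behind it; z points along the fingers, y is the line along which they close (so a half turn about z gives the same grasp; the last joint's range is limited). The gripper opens to 93 mm and grips with 3 to 60 N. Pads are 15 mm wide; open, the fingers measure 128 mm over their backs; the gripper's body (75 mm by 188 mm) begins 65 mm behind the grasp point.
Start: joints at [1.126, 0.13, 1.488, -0, 1.523, -0.085], TCP at [211.231, 561.593, 192.935] pointing down, gripper open.
Joint ranges: [-2.96, 2.96], [-0.89, 2.26], [0.02, 2.5], [-1.34, 4.48], [0, 2.73], [-2.66, 2.66]. Speed limits (rad/s): [2.39, 2.39, 2.79, 3.14, 3.14, 3.14].

### API

Orientations are given as a rotation vector (axis times angle).
In Python, from rig import read_state, grab_frame, get_calibration, close_job gives the robot as it stands.
- The arm moves only by the tool play_rows, never from a script. Its argument "rows" is a list of rows, each a list of 7 numbers: the finger opening in m, from 0 to 0.093, then the shift along the tool's x, y, z in m, then the turn, a rotation vector about the tool's x, y, z in rad. A call has exactly 8 rows; each row shifts and turns the commanded pose from where the row before left it, along the tool's axes as they then stand; what a row does not reach is not made up. A row lasts 1/12 s, in which the tool goes at most 41.7 mm and 7.16 degrees, less where a joint would pass 70% of its speed; a pose out of reach is approached as far as the arm can. A call is refused whole if a number of a shift passes 0.0417 or a number of a turn 0.125, either way. A call with a gripper value outside its range is refused whole. The fingers move at their own pace and stop on an object; the grip force is fixed at half the most. Time passes only in rows, so rows that do not move let the fingers close, or fill a call up. It gives the time, the measured TCP pose, the force, the opening and the grip force at its end, in the units of the state.
- read_state(): the state, without advancing time (a new reading comes with each control period).
- grab_frame(name): name is "scene" or "top" or "wrist"; returns the picture (400x640x3 uint8, red, green, blue); there is no depth.
- get_calibration(name): a dict with "camera_matrix" (3x3 intrinsics, pixels), "world_from_camera" (4x4, takes a point from camera to world coordinates). Camera axes: x right, y up, looking along -z (the intrinsics and any distortion apply to the point x, -y, -z); pixel columns grow to the right and rows downward; lengths in mm; the calibration is good to about 2 mm. A picture is of the moment at which its call begins: read the wrist's pose just before it. get_calibration takes no time and is no camera call; for the wrist camera it gives the pose at the moment of the call.
- close_job(): hands the job in; it is judged then, once.
The state is a dict: "clock": time; "qpos": joint angles; "joint_vel": joint speeds; "effort": joint torques, N m; "tcp_pos": TCP position; "orientation": TCP orientation; "wrist_force": force on the tool from outside, world axes, zero at the start; "ft_torque": the same for the moment, N m; "finger_gap": opening from 0.0 (shut) to 1.0 (fully open); "grasp_force": force on a finger pad.
Only numpy, scipy, OpenCV 4.12 (cv2) and the standard library are available. Lean on these libraries where they do the work, as an engineer would, in place of code of your own. Each camera call takes 0.05 s, during which the arm holds its last target. There are 200 camera calls.

## Working session

There is one attempt and no reset: what is moved stays moved. The work goes in short steps, Python scripts to look and compute and a tool call to move; the robot and the scene stay as the last step left them, time stands still between calls to the robot, and variables do not carry over. Pictures are saved under pics/ and viewed, at most 14 in all, crops included, and the job is handed in when it is done.

Besides the shell and the picture viewer there is one more tool, called after "Emit:" as name(argument=value, ...), one argument or row to a line, values as JSON. play_rows: Moves the arm, as the interface text tells. Its arguments: {"type":"object","properties":{"rows":{"type":"array"}},"required":["rows"]}

```bash
mkdir -p pics; cat > h.py <<'E'
import numpy as np,cv2
from rig import *
def save(n,f):
    im=grab_frame(n); cv2.imwrite(f'pics/{f}.png',im[:,:,::-1]); return im
def ray(cal,u,v,z):
    K=np.array(cal["camera_matrix"]);T=np.array(cal["world_from_camera"])
    p=np.linalg.inv(K)@[u,v,1]; d=T[:3,:3]@[p[0],-p[1],-p[2]]; o=T[:3,3]
    return o+d*(z-o[2])/d[2]
def proj(cal,P):
    K=np.array(cal["camera_matrix"]);T=np.array(cal["world_from_camera"])
    c=T[:3,:3].T@(np.array(P,float)-T[:3,3]); q=K@[c[0],-c[1],-c[2]]; return q[:2]/q[2]
E
python3 - <<'E'
from h import *
s=read_state();print({k:np.round(v,3).tolist() for k,v in s.items()})
for n in("top","scene"):
    save(n,n+"0");c=get_calibration(n);print(c)
E
```

```text
{'clock': 0.0, 'qpos': [1.126, 0.131, 1.489, -0.0, 1.523, -0.085], 'joint_vel': [-0.001, 0.002, -0.0, -0.001, -0.001, -0.001], 'effort': [0.004, -55.984, -49.177, 0.077, 0.035, -0.0], 'tcp_pos': [210.976, 561.052, 191.908], 'orientation': [-0.562, -3.09, 0.003], 'wrist_force': [-0.588, 0.339, -0.126], 'ft_torque': [0.028, 0.033, 0.042], 'grasp_force': 0.0, 'finger_gap': 1.003}
{'camera_matrix': array([[457.58688444,   0.        , 316.0383523 ],
       [  0.        , 457.58688444, 200.81477505],
       [  0.        ,   0.        ,   1.        ]]), 'world_from_camera': array([[ 6.17382825e-04,  9.98645841e-01, -5.20202202e-02,
         5.04976623e+02],
       [-9.99747314e-01,  1.78531588e-03,  2.24080455e-02,
         1.06480642e+01],
       [ 2.24705739e-02,  5.19932411e-02,  9.98394599e-01,
         1.07070584e+03],
       [ 0.00000000e+00,  0.00000000e+00,  0.00000000e+00,
         1.00000000e+00]])}
{'camera_matrix': array([[502.50330965,   0.        , 307.63863515],
       [  0.        , 502.50330965, 201.38251786],
       [  0.        ,   0.        ,   1.        ]]), 'world_from_camera': array([[ 4.52533755e-01,  6.54947424e-01, -6.05191765e-01,
        -1.43323283e+02],
       [-8.91611040e-01,  3.20452138e-01, -3.19906517e-01,
        -3.93132050e+02],
       [-1.55869543e-02,  6.84364156e-01,  7.28973764e-01,
         9.25542172e+02],
       [ 0.00000000e+00,  0.00000000e+00,  0.00000000e+00,
         1.00000000e+00]])}
```

View pics/top0.png

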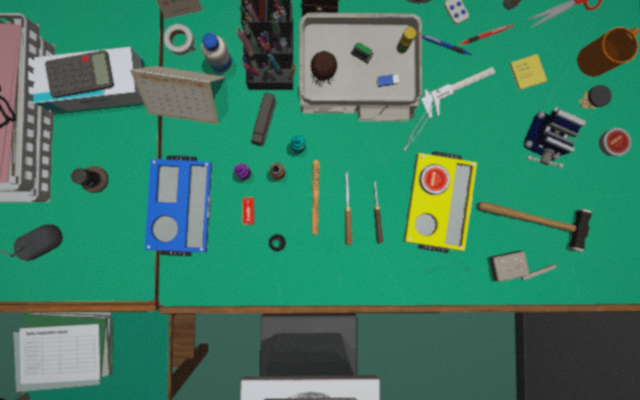

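View pics/scene0.png

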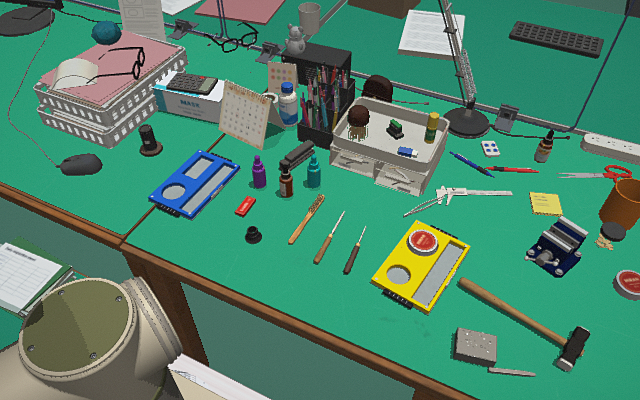

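The top view shows the blue tray at (180,205) and the yellow tray at (440,202), both with the long pocket on the right and the round pocket at lower left. The stock is: packet (248,211), loupe (277,242), amber bottle (277,171), brush (315,197), light-handled file (348,208) and dark-handled graver (378,210). The scene view agrees.

```bash
python3 - <<'E'
from h import *
im=cv2.imread('pics/top0.png');cal=get_calibration("top")
cv2.imwrite('pics/crop.png',cv2.resize(im[135:262,140:480],None,fx=2.35,fy=2.35,interpolation=cv2.INTER_CUBIC))
hsv=cv2.cvtColor(im,cv2.COLOR_BGR2HSV)
def R(u,v,z):return np.round(ray(cal,u,v,z)[:2],1)
def big(m,box):
    x0,y0,x1,y1=box;k=np.zeros(m.shape,np.uint8);k[y0:y1,x0:x1]=m[y0:y1,x0:x1].astype(np.uint8)
    n,l,s,c=cv2.connectedComponentsWithStats(k);i=1+np.argmax(s[1:,4]);return np.argwhere(l==i)[:,::-1].astype(np.float32)
H,S,V=[hsv[...,i].astype(int) for i in range(3)]
bg=(H>65)&(H<85)&(S>120)
def rect(name,pts,z):
    w=np.array([R(*p,z) for p in pts],np.float32);r=cv2.minAreaRect(w);b=cv2.boxPoints(r);print(name,np.round(r[0],1),np.round(r[1],1),round(r[2],1),len(pts))
    return w
rect('blue',big((H>100)&(H<125)&(S>150)&(V>90),(135,145,220,262)),16)
rect('yellow',big((H>22)&(H<34)&(S>150),(395,145,490,262)),16)
rect('packet',big((H<8)&(S>150),(235,190,262,230)),11)
nb=~bg
for n,b,z in(('loupe',(262,225,292,260),15),('bottle',(266,158,290,184),60),('brush',(303,150,328,245),8),('file',(336,165,360,250),10),('graver',(366,172,392,250),10)):
    p=big(nb,b);w=rect(n,p,z);print('  px',p.min(0),p.max(0))
    o=w[np.argsort(w[:,0])]; print('  near',o[:8].mean(0),'far',o[-8:].mean(0))
E
```

```text
blue [550.4 311.3] [125.7 210.6] 88.2 2445
yellow [ 559.7 -301.9] [138.2 210.1] 80.8 2768
packet [537.6 144. ] [57.9 23.1] 0.6 228
loupe [464.   76.6] [32.1 34.3] 90.0 138
  px [270. 235.] [284. 250.]
  near [448.00003  78.7375 ] far [480.91248   75.450005]
bottle [623.7  75.6] [33.2 35.7] 90.0 216
  px [269. 163.] [284. 179.]
  near [606.65  75.8 ] far [641.45    75.7125]
brush [570.7 -11.1] [ 17.7 175. ] 88.9 566
  px [311. 159.] [319. 234.]
  near [484.49997  -9.3875 ] far [656.16254 -13.65   ]
file [544.  -88.4] [ 16.2 167.4] 90.0 398
  px [345. 172.] [352. 244.]
  near [461.16254 -90.3875 ] far [625.03754  -83.325005]
graver [ 534.7 -154.6] [144.8  13.8] 5.6 294
  px [373. 181.] [382. 243.]
  near [ 465.47498 -161.25   ] far [ 604.14996 -148.7125 ]
```

View pics/crop.png

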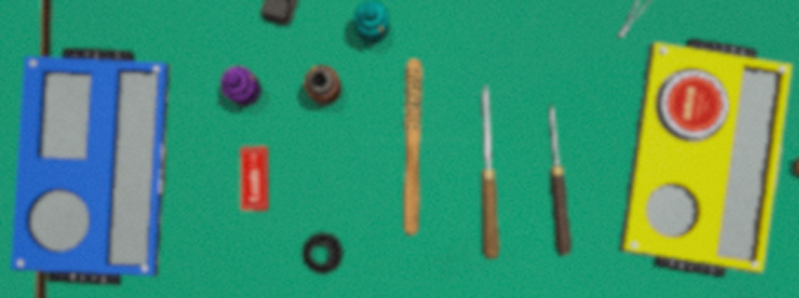

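The zoomed crop confirms it. The graver's dark handle and the file's light handle both point towards the robot. The brush tuft is at the far end, and the amber bottle sits between the purple and turquoise ones. Next I measure the pockets.

```bash
cat >> h.py <<'E'
from scipy.spatial.transform import Rotation as Rn
def go(x,y,z,yaw=None):
    """yaw=direction of tool y, deg. prints tool turn, then tool-frame shift after the turn"""
    s=read_state();p=np.array(s["tcp_pos"]);R=Rn.from_rotvec(s["orientation"])
    cur=np.degrees(np.arctan2(R.as_matrix()[1,1],R.as_matrix()[0,1]))
    if yaw is None: yaw=cur
    a=np.radians(yaw);ty=np.array([np.cos(a),np.sin(a),0]);tz=np.array([0,0,-1.]);tx=np.cross(ty,tz)
    d=np.array([x,y,z])-p
    tz0=R.as_matrix()[:,2]
    print('cur yaw %.1f turn tz %.3f'%(cur,-np.radians((yaw-cur+180)%360-180)),'shift mm',np.round([d@tx,d@ty,d@tz],1),'tilt',np.round(tz0[:2],4),'tcp',np.round(p,1))
E
python3 - <<'E'
from h import *
im=cv2.imread('pics/top0.png');cal=get_calibration("top")
h=cv2.cvtColor(im,cv2.COLOR_BGR2HSV).astype(int)
m=((h[...,1]<60)&(h[...,2]>90)).astype(np.uint8)
for nm,(a,b,c,d) in dict(blue=(140,150,215,262),yel=(400,145,480,262)).items():
    k=np.zeros_like(m);k[b:d,a:c]=m[b:d,a:c];n,l,s,cc=cv2.connectedComponentsWithStats(k)
    for i in range(1,n):
        if s[i,4]>60:
            w=np.array([ray(cal,u,v,6)[:2] for v,u in np.argwhere(l==i)],np.float32);r=cv2.minAreaRect(w)
            print(nm,s[i],w.mean(0).round(1),np.round(r[0],1),np.round(r[1],1),round(r[2],1))
w=get_calibration("wrist");print(w,read_state()["tcp_pos"])
go(510,-157,190,95.2)
E
```

```text
blue [ 187  164   20   86 1245] [547.6 264.4] [547.9 264.3] [ 36.3 197.2] 87.9
blue [157 166  21  36 655] [599.5 331.7] [599.6 331.6] [42.7 82.1] 87.3
blue [153 216  24  25 480] [496.3 336.1] [497.  336.3] [55.4 52.7] 0.9
yel [420 165  30  29 234] [ 611.3 -287. ] [ 612.3 -291.7] [66.1 68.7] 0.1
yel [ 446  165   25   80 1149] [ 552.5 -346.7] [ 552.9 -347. ] [ 34.1 187.8] 81.0
yel [416 214  20  21 343] [ 506.4 -268.9] [ 506.7 -269.2] [44.7 46.8] 89.4
{'camera_matrix': array([[313.22692754,   0.        , 318.15982737],
       [  0.        , 313.22692754, 195.30311024],
       [  0.        ,   0.        ,   1.        ]]), 'world_from_camera': array([[ 3.51912513e-01, -9.09317172e-01, -2.22035725e-01,
         1.49939800e+02],
       [ 9.36031683e-01,  3.41486000e-01,  8.50411720e-02,
         5.83899886e+02],
       [-1.50730663e-03, -2.37759526e-01,  9.71322879e-01,
         3.84399915e+02],
       [ 0.00000000e+00,  0.00000000e+00,  0.00000000e+00,
         1.00000000e+00]])} [211.00592471 561.0861382  191.98052468]
cur yaw 69.4 turn tz -0.451 shift mm [-232.7 -742.2    2. ] tilt [-0.0007 -0.0015] tcp [211.  561.1 192. ]
```

Emit:
play_rows(
  rows=[
    [0.06,0,0,0,0,0,-0.1125],
    [0.06,0,0,0,0,0,-0.1125],
    [0.06,0,0,0,0,0,-0.1125],
    [0.06,0,0,0,0,0,-0.1125],
    [0.06,-0.0116,-0.0371,0,0,0,0],
    [0.06,-0.0116,-0.0371,0,0,0,0],
    [0.06,-0.0116,-0.0371,0,0,0,0],
    [0.06,-0.0116,-0.0371,0,0,0,0],
  ],
)

```text
clock: 0.77
tcp_pos: [270.7, 416.2, 192.1]
orientation: [0.143, -3.138, 0.002]
wrist_force: [0.8, 0.5, 1.0]
finger_gap: 0.646
grasp_force: 0.0
```

Emit:
play_rows(
  rows=[
    [0.06,-0.0116,-0.0371,0,0,0,0],
    [0.06,-0.0116,-0.0371,0,0,0,0],
    [0.06,-0.0116,-0.0371,0,0,0,0],
    [0.06,-0.0116,-0.0371,0,0,0,0],
    [0.06,-0.0116,-0.0371,0,0,0,0],
    [0.06,-0.0116,-0.0371,0,0,0,0],
    [0.06,-0.0116,-0.0371,0,0,0,0],
    [0.06,-0.0116,-0.0371,0,0,0,0],
  ],
)

```text
clock: 1.43
tcp_pos: [390.0, 128.9, 192.8]
orientation: [-0.142, 3.138, 0.0]
wrist_force: [1.2, 0.3, -0.6]
finger_gap: 0.644
grasp_force: 0.0
```

Emit:
play_rows(
  rows=[
    [0.06,-0.0116,-0.0371,0,0,0,0],
    [0.06,-0.0116,-0.0371,0,0,0,0],
    [0.06,-0.0116,-0.0371,0,0,0,0],
    [0.06,-0.0116,-0.0371,0,0,0,0],
    [0.06,-0.0116,-0.0371,0,0,0,0],
    [0.06,-0.0116,-0.0371,0,0,0,0],
    [0.06,-0.0116,-0.0371,0,0,0,0],
    [0.06,-0.0116,-0.0371,0,0,0,0],
  ],
)

```text
clock: 2.1
tcp_pos: [509.2, -158.5, 192.5]
orientation: [0.141, -3.138, -0.0]
wrist_force: [1.4, 0.5, -0.1]
finger_gap: 0.648
grasp_force: 0.0
```

```bash
python3 - <<'E'
from h import *
go(510,-157,9,95.2)
save("wrist","w1");c=get_calibration("wrist")
for P in([510,-157,12],[465.5,-161,8],[604,-148.7,6],[461,-90,8],[625,-83,6]):print(P,proj(c,P).round())
E
```

```text
cur yaw 95.2 turn tz -0.001 shift mm [ -0.9   1.4 183.5] tilt [-0.0004  0.0003] tcp [ 509.2 -158.5  192.5]
[510, -157, 12] [325. 175.]
[465.5, -161, 8] [325. 137.]
[604, -148.7, 6] [325. 246.]
[461, -90, 8] [385. 138.]
[625, -83, 6] [373. 265.]
```

View pics/w1.png

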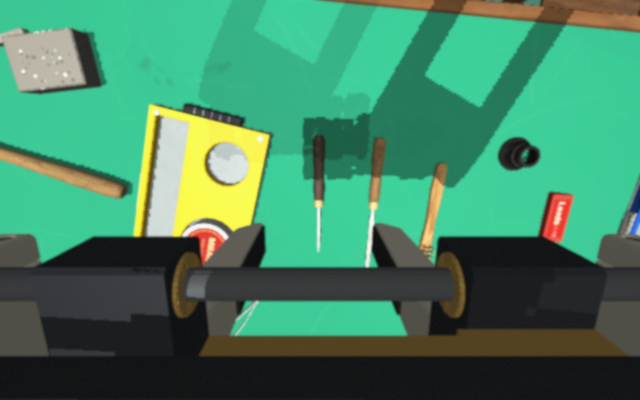

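The wrist view shows the graver handle from (319,137) to (318,205), in line between the finger tips (inner edges at u = 265 and 377). I go straight down.

Emit:
play_rows(
  rows=[
    [0.06,0,0,0.0375,0,0,0],
    [0.06,0,0,0.0375,0,0,0],
    [0.06,0,0,0.0375,0,0,0],
    [0.06,0,0,0.0375,0,0,0],
    [0.06,0,0,0.022,0,0,0],
    [0.06,0,0,0.012,0,0,0],
    [0.06,0,0,0.0035,0,0,0],
    [0.06,0,0,0,0,0,0],
  ],
)

```text
clock: 2.82
tcp_pos: [508.8, -156.3, 5.1]
orientation: [0.142, -3.137, -0.001]
wrist_force: [0.7, -0.2, 0.0]
finger_gap: 0.641
grasp_force: 0.0
```

Emit:
play_rows(
  rows=[
    [0,0,0,0,0,0,0],
    [0,0,0,0,0,0,0],
    [0,0,0,0,0,0,0],
    [0,0,0,0,0,0,0],
    [0,0,0,0,0,0,0],
    [0,0,0,0,0,0,0],
    [0,0,0,0,0,0,0],
    [0,0,0,0,0,0,0],
  ],
)

```text
clock: 3.48
tcp_pos: [509.1, -156.5, 5.5]
orientation: [0.142, -3.138, -0.0]
wrist_force: [-0.4, -0.3, -0.1]
finger_gap: 0.12
grasp_force: 0.0
```

```bash
python3 - <<'E'
from h import *
go(522,264.5,150,87.6)
E
```

```text
cur yaw 95.2 turn tz 0.132 shift mm [   4.7  421.2 -144.5] tilt [-0.  0.] tcp [ 509.1 -156.5    5.5]
```

Emit:
play_rows(
  rows=[
    [0,0,0,0,0,0,0],
    [0,0,0,0,0,0,0],
    [0,0,0,0,0,0,0],
    [0,0,0,-0.015,0,0,0],
    [0,0,0,-0.03,0,0,0],
    [0,0,0,-0.04,0,0,0],
    [0,0,0,-0.04,0,0,0.066],
    [0,0,0,-0.02,0,0,0.066],
  ],
)

```text
clock: 4.15
tcp_pos: [511.1, -157.3, 155.9]
orientation: [0.07, 3.135, -0.003]
wrist_force: [0.4, -0.5, 0.1]
finger_gap: 0.006
grasp_force: 0.0
```

```bash
python3 - <<'E'
from h import *
go(522,265,150,87.6);print(read_state()["grasp_force"],read_state()["finger_gap"])
save("wrist","w2")
E
```

```text
cur yaw 87.4 turn tz -0.003 shift mm [  6.8 422.4   5.9] tilt [ 0.0056 -0.0024] tcp [ 511.1 -157.3  155.9]
0.0 0.006155492493909838
```

View pics/w2.png

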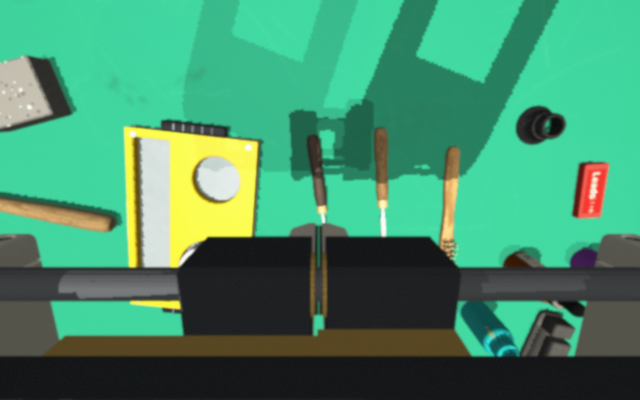

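The graver was missed. It still lies at (312,135)–(322,205), and the shut fingertips are at about (320,225). I check the geometry.

```bash
python3 - <<'E'
from h import *
c=get_calibration("wrist");s=read_state();p=np.array(s["tcp_pos"])
for dz in(0,19):print(dz,proj(c,p+[0,0,dz]))
for q in((312,135),(322,205)):print(q,ray(c,*q,9).round(1))
print('tcp down to 9:',proj(c,[p[0],p[1],9]))
im=save("scene","s1");cv2.imwrite('pics/s1c.png',cv2.resize(im[60:340,150:520,::-1],None,fx=2.1,fy=2.1))
save("top","t1")
E
```

```text
0 [318.88969758 222.62954807]
19 [318.84817107 233.3778888 ]
(312, 135) [ 465.9 -163.3    9. ]
(322, 205) [ 544.5 -156.2    9. ]
tcp down to 9: [319.06324479 177.71018315]
```

View pics/s1c.png

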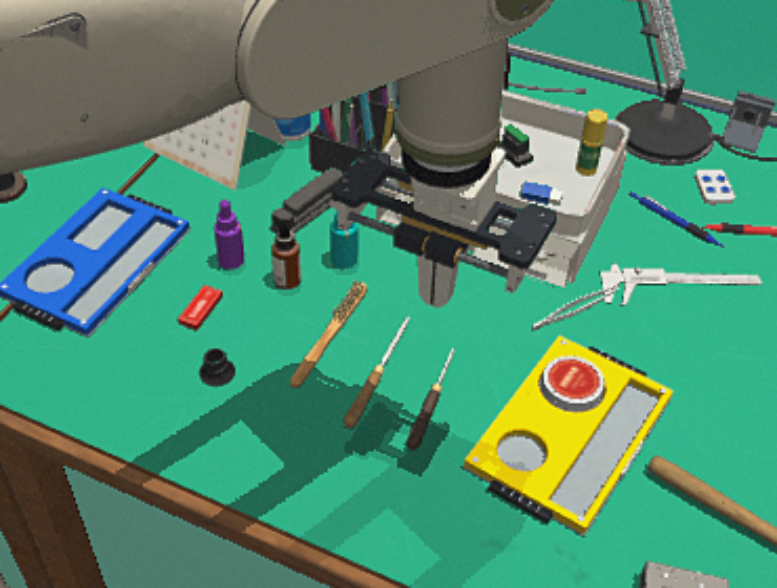

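Geometry agrees, so the tips must have slipped off the handle. I retry about 4 mm lower and check the grip force before lifting.

Emit:
play_rows(
  rows=[
    [0.045,0,-0.0015,0.0,0,0,-0.066],
    [0.045,0,0,0.0,0,0,-0.066],
    [0.045,0,0,0.04,0,0,0],
    [0.045,0,0,0.04,0,0,0],
    [0.045,0,0,0.035,0,0,0],
    [0.045,0,0,0.022,0,0,0],
    [0.045,0,0,0.012,0,0,0],
    [0.045,0,0,0,0,0,0],
  ],
)

```text
clock: 4.97
tcp_pos: [505.1, -156.4, -3.4]
orientation: [0.142, -3.131, -0.006]
wrist_force: [-0.5, -0.4, 0.4]
finger_gap: 0.477
grasp_force: 0.0
```

```bash
python3 - <<'E'
from h import *
go(510,-159,1.5,95.2)
E
```

```text
cur yaw 95.2 turn tz 0.000 shift mm [-4.7 -3.1 -4.9] tilt [-0.0078  0.0033] tcp [ 505.1 -156.4   -3.4]
```

Emit:
play_rows(
  rows=[
    [0.045,0,0,0,0,0,0],
    [0.045,0,0,0,0,0,0],
    [0.045,-0.004,-0.002,0,0,0,0],
    [0.0,0,0,0,0,0,0],
    [0,0,0,0,0,0,0],
    [0,0,0,0,0,0,0],
    [0,0,0,0,0,0,0],
    [0,0,0,0,0,0,0],
  ],
)

```text
clock: 5.63
tcp_pos: [513.3, -159.6, 1.6]
orientation: [-0.142, 3.138, -0.0]
wrist_force: [0.3, 0.6, 0.1]
finger_gap: 0.175
grasp_force: 0.0
```

Emit:
play_rows(
  rows=[
    [0,0,0,0,0,0,0],
    [0,0,0,0,0,0,0],
    [0,0,0,0,0,0,0],
    [0,0,0,0,0,0,0],
    [0,0,0,0,0,0,0],
    [0,0,0,0,0,0,0],
    [0,0,0,0,0,0,0],
    [0,0,0,0,0,0,0],
  ],
)

```text
clock: 6.3
tcp_pos: [513.2, -159.6, 1.5]
orientation: [-0.142, 3.138, -0.0]
wrist_force: [0.7, -0.0, -0.1]
finger_gap: 0.004
grasp_force: 0.0
```

```bash
python3 - <<'E'
from h import *
im=save("wrist","w3")
E
```

```text
(no output)
```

View pics/w3.png

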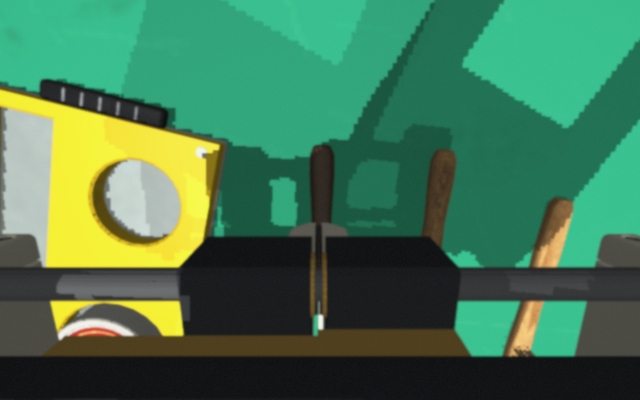

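```bash
python3 - <<'E'
import cv2
im=cv2.imread('pics/w3.png');im2=cv2.imread('pics/w2.png')
f=lambda i:cv2.resize(i[190:345,265:375],None,fx=3.5,fy=3.5,interpolation=cv2.INTER_CUBIC)
cv2.imwrite('pics/w3c.png',cv2.hconcat([f(im),f(im2)]))
E
```

```text
(no output)
```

View pics/w3c.png

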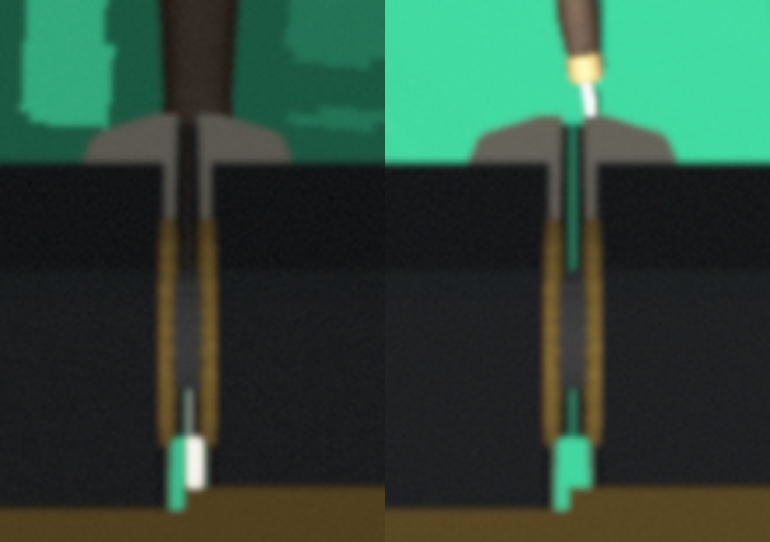

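The fingers have a thin slit between them even when shut. The handle shows beneath or through it, as if the tips sat on top of the handle. I check the real height from known separations.

```bash
python3 - <<'E'
from h import *
c=get_calibration("wrist");s=read_state();print(np.round(s["tcp_pos"],1),s["finger_gap"],np.array(c["world_from_camera"])[:3,3].round(1))
for z in(-15,0,8,16):
    a,b=ray(c,443,152,z),ray(c,321,147,z);print(z,a.round(1),b.round(1),np.linalg.norm(a-b).round(1))
im=cv2.imread('pics/w3.png');h=cv2.cvtColor(im,cv2.COLOR_BGR2HSV)
m=((h[...,1]<110)|(h[...,2]<90)).astype(np.uint8);m[:,:85]=0;m[:150,:]=0;m[250:]=0;m[:,195:]=0
cs,_=cv2.findContours(m,cv2.RETR_EXTERNAL,cv2.CHAIN_APPROX_NONE);k=max(cs,key=len);(e,ax,an)=cv2.fitEllipse(k);print(e,ax,an)
x,y,w,hh=cv2.boundingRect(k)
for z in(0,16,30):print(z,np.linalg.norm(ray(c,x,e[1],z)-ray(c,x+w,e[1],z)),ray(c,*e,z))
E
```

```text
[ 513.2 -159.6    1.4] 0.0035763984010494837 [ 448.1 -166.   193.8]
-15 [462.1 -81.5 -15. ] [ 466.1 -162.5  -15. ] 81.1
0 [461.1 -87.6   0. ] [ 464.8 -162.7    0. ] 75.3
8 [460.6 -90.8   8. ] [ 464.2 -162.9    8. ] 72.1
16 [460.  -94.1  16. ] [ 463.5 -163.    16. ] 69.0
(137.26649475097656, 199.28814697265625) (73.87989807128906, 90.0361557006836) 116.58213806152344
0 55.595334093066626 [ 508.44726739 -276.61939257    0.        ]
16 51.00608271852371 [ 503.46722971 -267.49048732   16.        ]
30 46.99048776579863 [ 499.10969673 -259.50269523   30.        ]
```

```bash
python3 - <<'E'
from h import *
c=get_calibration("scene")
for dz in(0,19,38):
    q=proj(c,[511.1,-157.3,155.9+dz]);print(dz,q,'crop',(q-[150,60])*2.1)
w=get_calibration("wrist");p=np.array(read_state()["tcp_pos"])
for dx in(0,-7.5,-15):
  for dz in(0,10,20):print(dx,dz,proj(w,p+[dx,0,dz]).round(1))
E
```

```text
0 [355.27074256 212.34697526] crop [431.06855937 319.92864804]
19 [355.77227789 206.08194859] crop [432.12178356 306.77209204]
38 [356.28763927 199.64421097] crop [433.20404248 293.25284303]
0 0 [318.9 222.8]
0 10 [319. 228.]
0 20 [319.  233.8]
-7.5 0 [320.  211.7]
-7.5 10 [320.1 216.4]
-7.5 20 [320.2 221.7]
-15 0 [321.1 200.4]
-15 10 [321.2 204.6]
-15 20 [321.4 209.3]
```

Both views show the real finger tips about 19 mm behind the reported TCP. So the fingers must go about that much lower. I open, then creep down watching the force.

Emit:
play_rows(
  rows=[
    [0.045,0.003,0,0,0,0,0],
    [0.045,0,0,0,0,0,0],
    [0.045,0,0,0,0,0,0],
    [0.045,0,0,0,0,0,0],
    [0.045,0,0,0,0,0,0],
    [0.045,0,0,0.004,0,0,0],
    [0.045,0,0,0.004,0,0,0],
    [0.045,0,0,0.003,0,0,0],
  ],
)

```text
clock: 7.02
tcp_pos: [510.0, -159.8, -10.3]
orientation: [0.142, -3.138, -0.0]
wrist_force: [-0.7, 0.3, -0.3]
finger_gap: 0.477
grasp_force: 0.0
```

Emit:
play_rows(
  rows=[
    [0.045,0,0,0.001,0,0,0],
    [0.045,0,0,0.001,0,0,0],
    [0.045,0,0,0.001,0,0,0],
    [0.045,0,0,0.001,0,0,0],
    [0,0,0,0,0,0,0],
    [0,0,0,0,0,0,0],
    [0,0,0,0,0,0,0],
    [0,0,0,0,0,0,0],
  ],
)

```text
clock: 7.68
tcp_pos: [510.4, -159.9, -13.4]
orientation: [-0.142, 3.138, -0.0]
wrist_force: [-0.1, 0.1, 0.4]
finger_gap: 0.246
grasp_force: 0.0
```

Emit:
play_rows(
  rows=[
    [0,0,0,0,0,0,0],
    [0,0,0,0,0,0,0],
    [0,0,0,0,0,0,0],
    [0,0,0,0,0,0,0],
    [0,0,0,0,0,0,0],
    [0,0,0,0,0,0,0],
    [0,0,0,0,0,0,0],
    [0,0,0,0,0,0,0],
  ],
)

```text
clock: 8.35
tcp_pos: [510.3, -159.9, -13.5]
orientation: [-0.142, 3.138, -0.0]
wrist_force: [-0.2, 0.6, 1.2]
finger_gap: 0.11
grasp_force: 29.9
```

The grip is made: gap 0.11, force 30 N. I lift high, to clear the bottles with the blade, and carry the graver to the blue long pocket.

Emit:
play_rows(
  rows=[
    [0,0,0,-0.015,0,0,0],
    [0,0,0,-0.03,0,0,0.044],
    [0,0,0,-0.04,0,0,0.044],
    [0,0,0,-0.04,0,0,0.044],
    [0,0,0,-0.038,0,0,0],
    [0,0,0.02,0,0,0,0],
    [0,0,0.036,0,0,0,0],
    [0,0,0.036,0,0,0,0],
  ],
)

```text
clock: 9.02
tcp_pos: [514.6, -68.0, 150.6]
orientation: [0.07, 3.139, -0.001]
wrist_force: [0.9, 1.2, -1.3]
finger_gap: 0.106
grasp_force: 29.8
```

Emit:
play_rows(
  rows=[
    [0,0.001,0.036,0,0,0,0],
    [0,0.001,0.036,0,0,0,0],
    [0,0.001,0.036,0,0,0,0],
    [0,0.001,0.036,0,0,0,0],
    [0,0.001,0.036,0,0,0,0],
    [0,0.001,0.036,0,0,0,0],
    [0,0,0.036,0,0,0,0],
    [0,0,0.036,0,0,0,0],
  ],
)

```text
clock: 9.68
tcp_pos: [519.7, 221.8, 149.3]
orientation: [-0.066, -3.141, 0.0]
wrist_force: [-0.6, -0.1, -0.7]
finger_gap: 0.107
grasp_force: 29.8
```

Emit:
play_rows(
  rows=[
    [0,0,0.03,0,0,0,0],
    [0,0,0.015,0,0,0,0],
    [0,0,0,0,0,0,0],
    [0,0,0,0,0,0,0],
    [0,0,0,0,0,0,0],
    [0,0,0,0,0,0,0],
    [0,0,0,0,0,0,0],
    [0,0,0,0,0,0,0],
  ],
)

```text
clock: 10.35
tcp_pos: [522.3, 263.9, 149.6]
orientation: [0.068, 3.141, -0.0]
wrist_force: [-0.2, -0.6, -1.2]
finger_gap: 0.11
grasp_force: 29.8
```

```bash
python3 - <<'E'
from h import *
go(522,265,-4,87.6);print(read_state()["grasp_force"],read_state()["finger_gap"])
save("wrist","w4");c=get_calibration("wrist")
print(proj(c,[522,265,4]),proj(c,[547.6,264.4,4]),proj(c,[453,268.4,16]))
E
```

```text
cur yaw 87.5 turn tz -0.001 shift mm [  0.3   1.1 153.6] tilt [ 0.0002 -0.0001] tcp [522.3 263.9 149.6]
29.837665781378746 0.10989318324622355
[319.37826439 179.58356814] [319.80332724 202.12070622] [319.92234406 114.43744146]
```

View pics/w4.png

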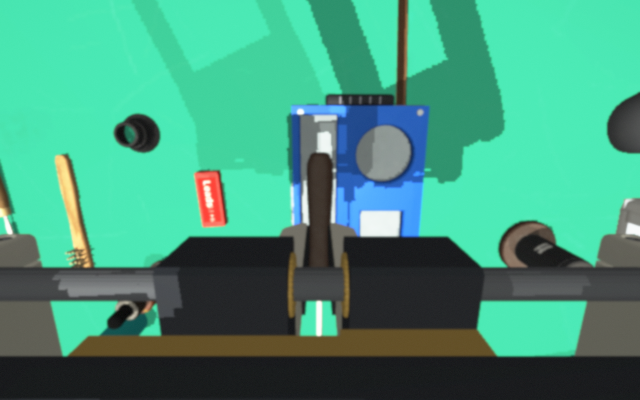

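The graver is held in the grip, and its handle end (319,153) is centred over the long pocket (u 301–337). I lower it to just over the floor and release.

Emit:
play_rows(
  rows=[
    [0,0,0,0.04,0,0,0],
    [0,0,0,0.04,0,0,0],
    [0,0,0,0.035,0,0,0],
    [0,0,0,0.02,0,0,0],
    [0,0,0,0.01,0,0,0],
    [0,0,0,0.005,0,0,0],
    [0,0,0,0.0035,0,0,0],
    [0,0,0,0,0,0,0],
  ],
)

```text
clock: 11.07
tcp_pos: [523.0, 265.3, -3.0]
orientation: [0.066, 3.139, 0.001]
wrist_force: [0.7, -1.0, 1.0]
finger_gap: 0.108
grasp_force: 29.8
```

Emit:
play_rows(
  rows=[
    [0,0,0,0,0,0,0],
    [0.02,0,0,0,0,0,0],
    [0.025,0,0,0,0,0,0],
    [0.03,0,0,0,0,0,0],
    [0.045,0,0,0,0,0,0],
    [0.045,0,0,-0.01,0,0,0],
    [0.045,0,0,-0.03,0,0,0],
    [0.045,0,0,-0.04,0,0,0],
  ],
)

```text
clock: 11.73
tcp_pos: [518.9, 263.7, 73.6]
orientation: [-0.066, -3.134, 0.005]
wrist_force: [1.2, 0.5, -0.2]
finger_gap: 0.484
grasp_force: 0.0
```

Emit:
play_rows(
  rows=[
    [0.045,0,0,-0.04,0,0,0],
    [0.045,0,0,-0.03,0,0,0],
    [0.05,0,-0.035,0,0,0,0],
    [0.05,0,-0.035,0,0,0,0],
    [0.05,0,-0.035,0,0,0,0],
    [0.05,0,-0.015,0,0,0,0],
    [0.05,0,0,0,0,0,0],
    [0.05,0,0,0,0,0,0],
  ],
)

```text
clock: 12.4
tcp_pos: [517.3, 144.6, 146.8]
orientation: [0.069, 3.14, 0.001]
wrist_force: [-0.2, 0.0, 1.0]
finger_gap: 0.543
grasp_force: 0.0
```

```bash
python3 - <<'E'
from h import *
go(537.6,144,-13,90.6)
save("wrist","w5");c=get_calibration("wrist")
print(proj(c,[537.6,144,11]),proj(c,[464,76.6,30]))
E
```

```text
cur yaw 87.5 turn tz -0.054 shift mm [-20.3  -0.8 159.8] tilt [0.001  0.0005] tcp [517.3 144.6 146.8]
[318.02972303 200.04952769] [245.3511704 134.5040225]
```

View pics/w5.png

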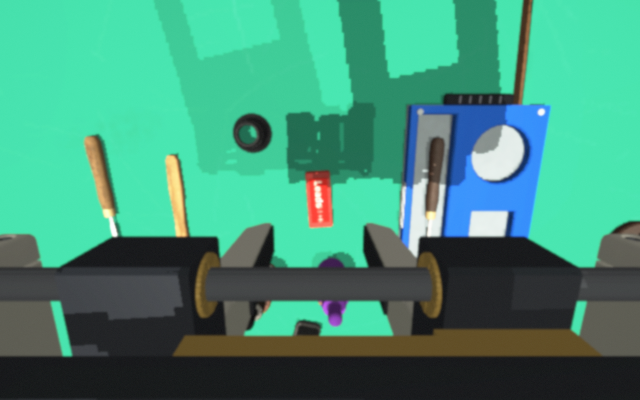

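The graver lies in the long pocket. The packet's centre is at (319,199), where predicted. Next I fetch it.

Emit:
play_rows(
  rows=[
    [0.05,0,-0.0005,0.0,0,0,-0.054],
    [0.05,-0.01,0,0.03,0,0,0],
    [0.05,-0.01,0,0.04,0,0,0],
    [0.05,0,0,0.04,0,0,0],
    [0.05,0,0,0.03,0,0,0],
    [0.05,0,0,0.013,0,0,0],
    [0.05,0,0,0.007,0,0,0],
    [0.05,0,0,0,0,0,0],
  ],
)

```text
clock: 13.12
tcp_pos: [536.2, 145.6, -14.9]
orientation: [0.021, -3.14, 0.0]
wrist_force: [0.4, 0.4, 1.4]
finger_gap: 0.537
grasp_force: 0.0
```

Emit:
play_rows(
  rows=[
    [0.05,0,0,0,0,0,0],
    [0,0,0,0,0,0,0],
    [0,0,0,0,0,0,0],
    [0,0,0,0,0,0,0],
    [0,0,0,0,0,0,0],
    [0,0,0,0,0,0,0],
    [0,0,0,0,0,0,0],
    [0,0,0,0,0,0,0],
  ],
)

```text
clock: 13.78
tcp_pos: [537.0, 144.8, -14.0]
orientation: [-0.019, 3.141, 0.0]
wrist_force: [0.2, -0.1, 0.2]
finger_gap: 0.085
grasp_force: 0.0
```

```bash
python3 - <<'E'
from h import *
s=read_state();print(s["grasp_force"],s["finger_gap"]*93)
go(599.5,331.7,-3,87.6)
E
```

```text
0.0 7.887842991014049
cur yaw 90.7 turn tz 0.054 shift mm [-54.6 189.4 -11. ] tilt [0.0001 0.    ] tcp [537.  144.8 -14. ]
```

Emit:
play_rows(
  rows=[
    [0.045,0,0,-0.004,0,0,0],
    [0.045,0,0,0,0,0,0],
    [0.045,0,0,0,0,0,0],
    [0.045,0,0,0,0,0,0],
    [0.045,0,0,0,0,0,0],
    [0.045,0,0,0,0,0,0],
    [0.045,0,0,0.004,0,0,0],
    [0.045,0,0,0.003,0,0,0],
  ],
)

```text
clock: 14.45
tcp_pos: [537.0, 144.8, -17.4]
orientation: [-0.019, 3.141, 0.0]
wrist_force: [-0.4, 1.1, -0.7]
finger_gap: 0.481
grasp_force: 0.0
```

Emit:
play_rows(
  rows=[
    [0.045,0,0,0.001,0,0,0],
    [0.045,0,0,0.001,0,0,0],
    [0.045,0,0,0.001,0,0,0],
    [0.045,0,0,0.001,0,0,0],
    [0.045,0,0,0,0,0,0],
    [0,0,0,0,0,0,0],
    [0,0,0,0,0,0,0],
    [0,0,0,0,0,0,0],
  ],
)

```text
clock: 15.12
tcp_pos: [537.1, 144.8, -20.9]
orientation: [-0.019, 3.141, 0.0]
wrist_force: [0.7, 0.2, -0.3]
finger_gap: 0.322
grasp_force: 0.0
```

Emit:
play_rows(
  rows=[
    [0,0,0,0,0,0,0],
    [0,0,0,0,0,0,0],
    [0,0,0,0,0,0,0],
    [0,0,0,0,0,0,0],
    [0,0,0,0,0,0,0],
    [0,0,0,0,0,0,0],
    [0,0,0,0,0,0,0],
    [0,0,0,0,0,0,0],
  ],
)

```text
clock: 15.78
tcp_pos: [537.1, 144.8, -20.9]
orientation: [-0.019, 3.141, 0.0]
wrist_force: [-0.9, 0.3, 2.0]
finger_gap: 0.274
grasp_force: 30.0
```

```bash
python3 - <<'E'
from h import *
s=read_state();print(s["grasp_force"],s["finger_gap"]*93)
go(599.5,331.7,-8,87.6)
im=save("wrist","w6");cv2.imwrite('pics/w6c.png',cv2.resize(im[100:350,200:440,::-1],None,fx=2.4,fy=2.4))
E
```

```text
29.998463988304138 25.455166927411508
cur yaw 90.7 turn tz 0.054 shift mm [-54.5 189.3 -12.9] tilt [0.0002 0.0001] tcp [537.1 144.8 -20.9]
```

View pics/w6c.png

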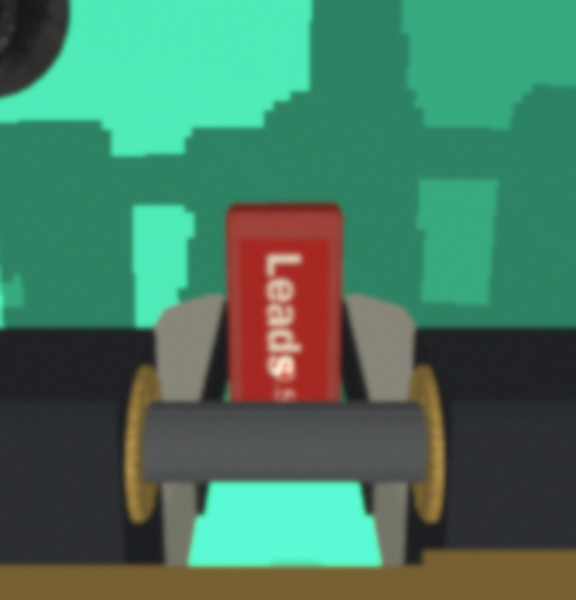

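The packet is held: gap 25.5 mm, force 30 N. So the true tips are about 25 mm behind the reported TCP. I carry it to the rectangular pocket, whose exact seat is at TCP z ≈ -17.

Emit:
play_rows(
  rows=[
    [0,0,0,-0.015,0,0,0],
    [0,0,0,-0.036,0,0,0.054],
    [0,0,0,-0.04,0,0,0],
    [0,0,0,-0.04,0,0,0],
    [0,-0.009,0.0315,0,0,0,0],
    [0,-0.009,0.0315,0,0,0,0],
    [0,-0.009,0.0315,0,0,0,0],
    [0,-0.009,0.0315,0,0,0,0],
  ],
)

```text
clock: 16.5
tcp_pos: [578.6, 270.4, 110.2]
orientation: [0.067, 3.14, 0.0]
wrist_force: [0.7, 0.1, -0.1]
finger_gap: 0.273
grasp_force: 30.0
```

Emit:
play_rows(
  rows=[
    [0,-0.009,0.0315,0,0,0,0],
    [0,-0.009,0.0315,0,0,0,0],
    [0,0,0,0,0,0,0],
    [0,0,0,0.035,0,0,0],
    [0,0,0,0.035,0,0,0],
    [0,0,0,0.02,0,0,0],
    [0,0,0,0,0,0,0],
    [0,0,0,0,0,0,0],
  ],
)

```text
clock: 17.17
tcp_pos: [597.2, 330.5, 18.1]
orientation: [-0.066, -3.137, 0.003]
wrist_force: [0.2, 1.4, 0.1]
finger_gap: 0.276
grasp_force: 30.0
```

```bash
python3 - <<'E'
from h import *
go(599.5,331.7,-8,87.6);print(read_state()["grasp_force"])
E
```

```text
cur yaw 87.6 turn tz 0.000 shift mm [-2.2  1.3 26.1] tilt [-0.0037 -0.0018] tcp [597.2 330.5  18.1]
29.99818503856659
```

Emit:
play_rows(
  rows=[
    [0,0,0,0.01,0,0,0],
    [0,0,0,0.008,0,0,0],
    [0,0,0,0.004,0,0,0],
    [0,0,0,0.002,0,0,0],
    [0,0,0,0.001,0,0,0],
    [0,0,0,0.001,0,0,0],
    [0,0,0,0.001,0,0,0],
    [0,0,0,0,0,0,0],
  ],
)

```text
clock: 17.83
tcp_pos: [598.9, 331.5, -6.9]
orientation: [0.066, 3.141, 0.0]
wrist_force: [0.1, -0.8, 0.1]
finger_gap: 0.273
grasp_force: 30.0
```

Emit:
play_rows(
  rows=[
    [0,0,0,0.001,0,0,0],
    [0,0,0,0.001,0,0,0],
    [0,0,0,0,0,0,0],
    [0,0,0,0,0,0,0],
    [0,0,0,0,0,0,0],
    [0,0,0,0,0,0,0],
    [0,0,0,0,0,0,0],
    [0,0,0,0,0,0,0],
  ],
)

```text
clock: 18.5
tcp_pos: [598.9, 331.4, -9.0]
orientation: [0.066, 3.141, 0.0]
wrist_force: [0.4, 0.4, -0.8]
finger_gap: 0.275
grasp_force: 30.0
```

Emit:
play_rows(
  rows=[
    [0,0,0,0.0007,0,0,0],
    [0,0,0,0.0007,0,0,0],
    [0,0,0,0.0006,0,0,0],
    [0,0,0,0,0,0,0],
    [0.035,0,0,0,0,0,0],
    [0.04,0,0,0,0,0,0],
    [0.05,0,0,0,0,0,0],
    [0.05,0,0,0,0,0,0],
  ],
)

```text
clock: 19.17
tcp_pos: [598.7, 329.3, -10.9]
orientation: [-0.066, -3.14, 0.005]
wrist_force: [-2.9, -9.4, 5.0]
finger_gap: 0.388
grasp_force: 23.0
```

Emit:
play_rows(
  rows=[
    [0.05,0,0,-0.01,0,0,0],
    [0.05,0,0,-0.03,0,0,0],
    [0.06,0,0,-0.04,0,0,0],
    [0.06,0,0,-0.04,0,0,0],
    [0.06,0,0,-0.03,0,0,0],
    [0.06,0.04,0,0,0,0,0],
    [0.06,0.03,0,0,0,0,0],
    [0.06,0,0,0,0,0,0],
  ],
)

```text
clock: 19.83
tcp_pos: [524.1, 335.1, 139.1]
orientation: [-0.062, -3.138, -0.0]
wrist_force: [-0.2, -0.6, -1.6]
finger_gap: 0.648
grasp_force: 0.0
```

```bash
python3 - <<'E'
from h import *
print(read_state()["wrist_force"])
im=save("wrist","w7");c=get_calibration("wrist")
go(464,76.6,140,90)
# pocket corners of packet mask
h=cv2.cvtColor(im,cv2.COLOR_RGB2HSV)
m=(((h[...,0]<8)|(h[...,0]>172))&(h[...,1]>140)&(h[...,2]>90)).astype(np.uint8)
n,l,s,cc=cv2.connectedComponentsWithStats(m);o=np.argsort(-s[1:,4])[:3]+1;print(s[o],cc[o].round())
print(proj(c,[599.5,331.7,15]))
E
```

```text
[-0.21809478 -0.56871839 -1.59895379]
cur yaw 87.7 turn tz -0.040 shift mm [  62.3 -258.3   -0.7] tilt [-0.001   0.0002] tcp [526.3 334.9 139.3]
[[307 224  22  44 777]] [[318. 245.]]
[318.27318233 250.0115861 ]
```

View pics/w7.png

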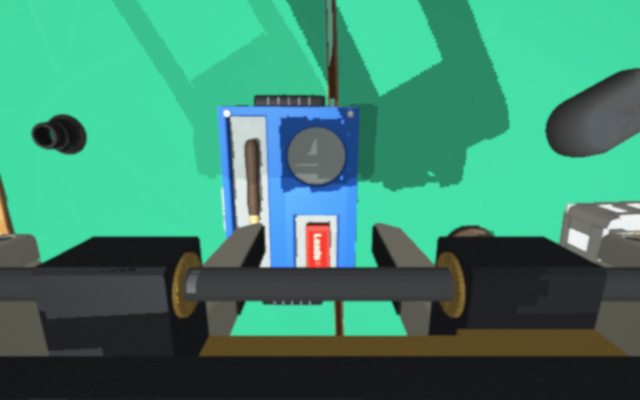

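The packet lies flat in its rectangular pocket, at (318,245). When opening, a finger only brushed the pocket wall, at about 9 N. Next is the loupe.

Emit:
play_rows(
  rows=[
    [0.06,0.0074,-0.0372,0,0,0,0],
    [0.06,0.0074,-0.0372,0,0,0,0],
    [0.06,0.0074,-0.0372,0,0,0,0],
    [0.06,0.0074,-0.0372,0,0,0,0],
    [0.06,0.0074,-0.0372,0,0,0,0],
    [0.06,0.0074,-0.0372,0,0,0,0],
    [0.06,0.0074,-0.0372,0,0,0,0],
    [0.06,0,0,0,0,0,0],
  ],
)

```text
clock: 20.55
tcp_pos: [466.0, 70.9, 139.6]
orientation: [0.072, 3.14, -0.004]
wrist_force: [-1.3, 0.1, -1.0]
finger_gap: 0.646
grasp_force: 0.0
```

```bash
python3 - <<'E'
from h import *
im=save("wrist","w8");c=get_calibration("wrist")
h=cv2.cvtColor(im,cv2.COLOR_RGB2HSV);print(proj(c,[464,76.6,15]))
m=(~((h[...,0]>60)&(h[...,0]<95)&(h[...,1]>80)&(h[...,2]>0))).astype(np.uint8);m[225:]=0;m[:60]=0
n,l,s,cc=cv2.connectedComponentsWithStats(m)
for i in range(1,n):
    if s[i,4]>300:print(s[i],cc[i].round(),ray(c,*cc[i],12).round(1))
go(464,76.6,-10)
E
```

```text
[321.73169994 180.65043053]
[  470    60   154   165 11748] [549. 180.] [474.9 312.7  12. ]
[307 161  36  36 672] [324. 176.] [460.1  79.1  12. ]
[   0  182   55   43 1872] [ 24. 207.] [ 478.2 -240.2   12. ]
[160 182  21  43 612] [170. 203.] [481.5 -84.9  12. ]
[238 200  24  25 337] [246. 213.] [496.2  -6.2  12. ]
cur yaw 87.3 turn tz -0.000 shift mm [  3.    3.2 149.9] tilt [ 0.0018 -0.0006] tcp [466.8  73.3 139.9]
```

Emit:
play_rows(
  rows=[
    [0.06,0.0045,0.004,0.02,0,0,0],
    [0.06,0,0,0.035,0,0,0],
    [0.06,0,0,0.035,0,0,0],
    [0.06,0,0,0.03,0,0,0],
    [0.06,0,0,0.015,0,0,0],
    [0.06,0,0,0.01,0,0,0],
    [0.06,0,0,0.005,0,0,0],
    [0.06,0,0,0,0,0,0],
  ],
)

```text
clock: 21.27
tcp_pos: [462.1, 81.0, -11.4]
orientation: [-0.065, -3.14, -0.0]
wrist_force: [0.5, 0.8, 0.4]
finger_gap: 0.647
grasp_force: 0.0
```

Emit:
play_rows(
  rows=[
    [0.06,0,0,0,0,0,0],
    [0,0,0,0,0,0,0],
    [0,0,0,0,0,0,0],
    [0,0,0,0,0,0,0],
    [0,0,0,0,0,0,0],
    [0,0,0,0,0,0,0],
    [0,0,0,0,0,0,0],
    [0,0,0,0,0,0,0],
  ],
)

```text
clock: 21.93
tcp_pos: [462.4, 80.4, -10.6]
orientation: [0.066, 3.14, -0.0]
wrist_force: [0.5, -1.2, 3.9]
finger_gap: 0.326
grasp_force: 29.1
```

```bash
python3 - <<'E'
from h import *
s=read_state();print(s["grasp_force"],s["finger_gap"]*93)
go(496.3,336,-6)
E
```

```text
29.13215544191189 30.348862067196958
cur yaw 87.6 turn tz -0.000 shift mm [-23.2 256.8  -4.6] tilt [ 0.0009 -0.0001] tcp [462.4  80.4 -10.6]
```

Emit:
play_rows(
  rows=[
    [0,0,0,-0.015,0,0,0],
    [0,0,0,-0.026,0,0,0],
    [0,-0.0033,0.0367,0,0,0,0],
    [0,-0.0033,0.0367,0,0,0,0],
    [0,-0.0033,0.0367,0,0,0,0],
    [0,-0.0033,0.0367,0,0,0,0],
    [0,-0.0033,0.0367,0,0,0,0],
    [0,-0.0033,0.0367,0,0,0,0],
  ],
)

```text
clock: 22.6
tcp_pos: [490.6, 301.5, 29.6]
orientation: [-0.066, -3.141, 0.0]
wrist_force: [-0.1, -0.2, -0.1]
finger_gap: 0.328
grasp_force: 28.6
```

Emit:
play_rows(
  rows=[
    [0,-0.0033,0.0367,0,0,0,0],
    [0,0,0,0,0,0,0],
    [0,0,0,0,0,0,0],
    [0,0,0,0.015,0,0,0],
    [0,0,0,0.01,0,0,0],
    [0,0,0,0.005,0,0,0],
    [0,0,0,0.003,0,0,0],
    [0,0,0,0,0,0,0],
  ],
)

```text
clock: 23.27
tcp_pos: [495.0, 335.1, -4.1]
orientation: [-0.067, -3.139, 0.002]
wrist_force: [-0.5, -0.1, -0.0]
finger_gap: 0.322
grasp_force: 28.6
```

```bash
python3 - <<'E'
from h import *
s=read_state();print(s["grasp_force"],s["finger_gap"]*93,s["wrist_force"])
go(496.3,336,-6.6)
E
```

```text
28.555101501988247 29.9088697509738 [-0.46960166 -0.0547821  -0.01423266]
cur yaw 87.5 turn tz -0.000 shift mm [-1.2  1.   2.5] tilt [-0.0017 -0.001 ] tcp [495.  335.1  -4.1]
```

Emit:
play_rows(
  rows=[
    [0,0,0,0.0012,0,0,0],
    [0,0,0,0.001,0,0,0],
    [0,0,0,0,0,0,0],
    [0.035,0,0,0,0,0,0],
    [0.04,0,0,0,0,0,0],
    [0.045,0,0,0,0,0,0],
    [0.045,0,0,0,0,0,0],
    [0.045,0,0,-0.005,0,0,0],
  ],
)

```text
clock: 23.93
tcp_pos: [494.9, 335.8, -1.1]
orientation: [-0.066, -3.139, 0.001]
wrist_force: [-0.2, 0.2, 0.1]
finger_gap: 0.483
grasp_force: 0.0
```

Emit:
play_rows(
  rows=[
    [0.045,0,0,-0.02,0,0,0],
    [0.045,0,0,-0.04,0,0,0],
    [0.05,0,0,-0.04,0,0,0],
    [0.05,0,0,-0.04,0,0,0],
    [0.05,-0.0045,-0.037,0,0,0,0],
    [0.05,-0.0045,-0.037,0,0,0,0],
    [0.05,-0.0045,-0.037,0,0,0,0],
    [0.05,-0.0045,-0.037,0,0,0,0],
  ],
)

```text
clock: 24.6
tcp_pos: [507.6, 186.4, 140.7]
orientation: [0.064, 3.14, 0.0]
wrist_force: [0.6, 0.1, 0.2]
finger_gap: 0.541
grasp_force: 0.0
```

```bash
python3 - <<'E'
from h import *
go(570.5,-11.5,140,88.6)
im=save("wrist","w9");c=get_calibration("wrist")
print(proj(c,[496.3,336,10]),proj(c,[496.3,336,30]))
E
```

```text
cur yaw 87.7 turn tz -0.016 shift mm [ -67.7 -196.3    0.7] tilt [0.0013 0.0002] tcp [507.6 186.4 140.7]
[469.17431971 164.76120255] [478.73147161 167.72993776]
```

View pics/w9.png

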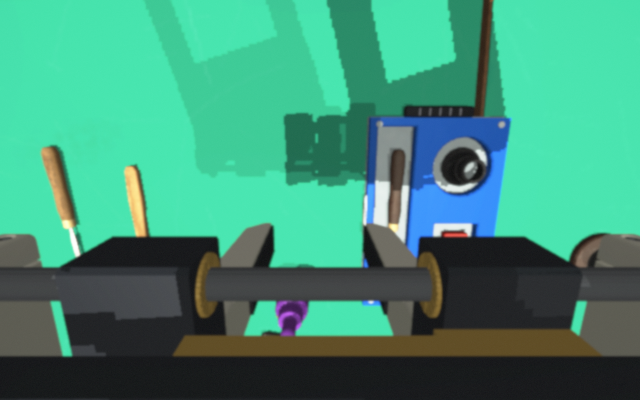

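The loupe stands cup down, centred in its round pocket, at (461,166). Next is the brush.

Emit:
play_rows(
  rows=[
    [0.05,0,0,0,0,0,-0.016],
    [0.05,-0.0105,-0.0327,0,0,0,0],
    [0.05,-0.0105,-0.0327,0,0,0,0],
    [0.05,-0.0105,-0.0327,0,0,0,0],
    [0.05,-0.0105,-0.0327,0,0,0,0],
    [0.05,-0.0105,-0.0327,0,0,0,0],
    [0.05,-0.0105,-0.0327,0,0,0,0],
    [0.05,0,0,0,0,0,0],
  ],
)

```text
clock: 25.32
tcp_pos: [566.9, -14.7, 140.1]
orientation: [0.045, 3.14, -0.003]
wrist_force: [-1.0, -0.3, -0.3]
finger_gap: 0.538
grasp_force: 0.0
```

```bash
python3 - <<'E'
from h import *
im=save("wrist","w10");c=get_calibration("wrist")
h=cv2.cvtColor(im,cv2.COLOR_RGB2HSV);a=proj(c,[500,-10,5]);print(a)
m=((h[...,0]>8)&(h[...,0]<30)&(h[...,1]>70)&(h[...,2]>60)).astype(np.uint8);m[222:]=0;m[:60]=0
n,l,s,cc=cv2.connectedComponentsWithStats(m)
for i in range(1,n):
    if s[i,4]>150:
        print(s[i],cc[i].round())
        for v in(s[i,1]+3,s[i,1]+s[i,3]-6):
            u=np.argwhere(l[v]==i).mean();print('  ',ray(c,u,v,6).round(1))
go(565.5,-11.5,-21)
E
```

```text
[318.85347828 117.57626363]
[  0  73  94  15 263] [39. 79.]
   [ 452.  -307.4    6. ]
   [ 458.8 -264.1    6. ]
[ 233   76   21   89 1063] [243. 118.]
   [461.  -87.5   6. ]
   [539.9 -84.    6. ]
[  0  82  22 138 239] [ 13. 144.]
   [ 460.1 -317.5    6. ]
   [ 592.7 -338.1    6. ]
[584  85  33  88 969] [600. 127.]
   [479.8 278.8   6. ]
   [558.4 272.4   6. ]
[  97   88   17  134 1119] [107. 154.]
   [ 468.4 -220.8    6. ]
   [ 597.7 -241.1    6. ]
[ 314   99   15  123 1476] [321. 159.]
   [484.9  -7.9   6. ]
   [604.2 -10.    6. ]
[ 32 101  58  58 894] [ 49. 130.]
   [ 479.4 -272.7    6. ]
   [ 528.1 -279.3    6. ]
[ 27 196  70  26 237] [ 63. 204.]
   [ 577.1 -293.     6. ]
   [ 597.2 -259.7    6. ]
cur yaw 88.4 turn tz -0.000 shift mm [  0.8   0.6 161. ] tilt [ 0.0005 -0.0002] tcp [566.3 -12.1 140. ]
```

Emit:
play_rows(
  rows=[
    [0.045,0.001,0.002,0.02,0,0,0],
    [0.045,0,0,0.04,0,0,0],
    [0.045,0,0,0.04,0,0,0],
    [0.045,0,0,0.03,0,0,0],
    [0.045,0,0,0.013,0,0,0],
    [0.045,0,0,0.006,0,0,0],
    [0.045,0,0,0.003,0,0,0],
    [0.045,0,0,0.002,0,0,0],
  ],
)

```text
clock: 26.03
tcp_pos: [566.1, -7.6, -12.6]
orientation: [0.039, 3.139, -0.0]
wrist_force: [0.6, -0.7, 1.2]
finger_gap: 0.485
grasp_force: 0.0
```

Emit:
play_rows(
  rows=[
    [0.045,0,0,0.002,0,0,0],
    [0.045,0,0,0.002,0,0,0],
    [0.045,0,0,0.002,0,0,0],
    [0.045,0,0,0.001,0,0,0],
    [0.045,0,0,0,0,0,0],
    [0,0,0,0,0,0,0],
    [0,0,0,0,0,0,0],
    [0,0,0,0,0,0,0],
  ],
)

```text
clock: 26.7
tcp_pos: [564.5, -8.2, -21.2]
orientation: [0.041, 3.141, -0.0]
wrist_force: [-0.1, -0.6, -0.6]
finger_gap: 0.323
grasp_force: 0.0
```

Emit:
play_rows(
  rows=[
    [0,0,0,0,0,0,0],
    [0,0,0,0,0,0,0],
    [0,0,0,0,0,0,0],
    [0,0,0,0,0,0,0],
    [0,0,0,0,0,0,0],
    [0,0,0,0,0,0,0],
    [0,0,0,0,0,0,0],
    [0,0,0,0,0,0,0],
  ],
)

```text
clock: 27.37
tcp_pos: [564.5, -8.2, -21.2]
orientation: [0.041, 3.141, -0.0]
wrist_force: [-0.1, -1.0, 0.7]
finger_gap: 0.157
grasp_force: 30.0
```

Emit:
play_rows(
  rows=[
    [0,0,0,-0.01,0,0,0],
    [0,0,0,-0.03,0,0,0.0665],
    [0,0,0,-0.041,0,0,0.0665],
    [0,-0.004,-0.0374,0,0,0,0],
    [0,-0.004,-0.0374,0,0,0,0],
    [0,-0.004,-0.0374,0,0,0,0],
    [0,-0.004,-0.0374,0,0,0,0],
    [0,-0.004,-0.0374,0,0,0,0],
  ],
)

```text
clock: 28.03
tcp_pos: [554.6, -197.4, 60.7]
orientation: [0.248, 3.131, -0.0]
wrist_force: [1.9, 0.2, 0.2]
finger_gap: 0.153
grasp_force: 30.0
```

Emit:
play_rows(
  rows=[
    [0,-0.004,-0.0374,0,0,0,0],
    [0,-0.004,-0.0374,0,0,0,0],
    [0,-0.004,-0.0374,0,0,0,0],
    [0,-0.004,-0.0374,0,0,0,0],
    [0,0,0,0,0,0,0],
    [0,0,0,0,0,0,0],
    [0,0,0,0,0,0,0],
    [0,0,0,0,0,0,0],
  ],
)

```text
clock: 28.7
tcp_pos: [547.0, -345.0, 59.8]
orientation: [-0.248, -3.132, -0.001]
wrist_force: [0.1, -0.3, -0.5]
finger_gap: 0.156
grasp_force: 30.0
```

```bash
python3 - <<'E'
from h import *
print(read_state()["grasp_force"])
go(547.6,-346.2,-12,81.1)
im=save("wrist","w11");c=get_calibration("wrist")
h=cv2.cvtColor(im,cv2.COLOR_RGB2HSV)
# rows: grey/ yellow runs near pocket near-end
y=((h[...,0]>22)&(h[...,0]<34)&(h[...,1]>150))
for v in range(60,200,15):
    r=y[v];d=np.flatnonzero(np.diff(r.astype(int)));print(v,d.tolist())
print('expect near end,centre',proj(c,[552.6-95*.988,-347+95*.155,16]),proj(c,[552.6,-347,4]))
print('walls',[proj(c,[552.6-60*.988+s*19*.155,-347+60*.155+s*19*.988,16]).round() for s in(-1,1)])
E
```

```text
29.99996155500412
cur yaw 81.0 turn tz -0.003 shift mm [-0.8 -1.1 71.8] tilt [-0.0002  0.0007] tcp [ 547.  -345.    59.8]
60 []
75 [281, 289, 296, 461, 464, 474]
90 [281, 292, 344, 473]
105 [281, 292, 344, 394, 427, 471]
120 [281, 293, 343, 380, 439, 469]
135 [282, 293, 343, 375, 441, 468]
150 [282, 293, 343, 377, 437, 466]
165 [282, 293, 343, 389, 422, 464]
180 [283, 293, 342, 463]
195 [284, 294, 342, 461]
expect near end,centre [316.70226107  84.13176962] [317.07025502 207.4467666 ]
walls [array([291., 134.]), array([342., 134.])]
```

Emit:
play_rows(
  rows=[
    [0,0,-0.001,0.03,0,0,0],
    [0,0,0,0.025,0,0,0],
    [0,0,0,0.008,0,0,0],
    [0,0,0,0.003,0,0,0],
    [0,0,0,0.002,0,0,0],
    [0,0,0,0.001,0,0,0],
    [0,0,0,0.001,0,0,0],
    [0,0,0,0,0,0,0],
  ],
)

```text
clock: 29.42
tcp_pos: [547.6, -347.8, -8.8]
orientation: [0.249, 3.13, -0.002]
wrist_force: [0.7, -0.5, -1.0]
finger_gap: 0.154
grasp_force: 30.0
```

Emit:
play_rows(
  rows=[
    [0,0,0,0.001,0,0,0],
    [0,0,0,0.001,0,0,0],
    [0,0,0,0,0,0,0],
    [0,0,0,0,0,0,0],
    [0,0,0,0,0,0,0],
    [0,0,0,0,0,0,0],
    [0,0,0,0,0,0,0],
    [0,0,0,0,0,0,0],
  ],
)

```text
clock: 30.08
tcp_pos: [546.7, -347.2, -12.2]
orientation: [0.249, 3.132, -0.0]
wrist_force: [0.4, -0.0, 0.3]
finger_gap: 0.153
grasp_force: 30.0
```

Emit:
play_rows(
  rows=[
    [0,0,0,0.0007,0,0,0],
    [0,0,0,0.0007,0,0,0],
    [0,0,0,0.0006,0,0,0],
    [0,0,0,0,0,0,0],
    [0.019,0,0,0,0,0,0],
    [0.021,0,0,0,0,0,0],
    [0.021,0,0,0,0,0,0],
    [0.021,0,0,0,0,0,0],
  ],
)

```text
clock: 30.75
tcp_pos: [547.1, -344.9, -14.2]
orientation: [-0.248, -3.131, -0.005]
wrist_force: [0.6, 8.6, 5.6]
finger_gap: 0.222
grasp_force: 11.6
```

Emit:
play_rows(
  rows=[
    [0.021,0,0,0,0,0,0],
    [0.021,0,0,-0.005,0,0,0],
    [0.021,0,0,-0.02,0,0,0],
    [0.045,0,0,-0.04,0,0,0],
    [0.05,0,0,-0.04,0,0,0],
    [0.05,0,0,-0.04,0,0,0],
    [0.05,0,0,0,0,0,0],
    [0.05,0,0,0,0,0,0],
  ],
)

```text
clock: 31.42
tcp_pos: [549.0, -349.2, 135.6]
orientation: [0.249, 3.125, -0.007]
wrist_force: [0.1, -1.3, -1.1]
finger_gap: 0.519
grasp_force: 0.0
```

```bash
python3 - <<'E'
from h import *
im=save("wrist","w12");im=save("top","t12")
h=cv2.cvtColor(im,cv2.COLOR_RGB2HSV)
a=cv2.cvtColor(cv2.imread('pics/top0.png'),cv2.COLOR_BGR2HSV)
c=get_calibration("top")
for z,P in((8,[552.6,-347]),(100,[624,76])):print(proj(c,P+[z]))
go(624,75.7,150,90)
E
```

```text
[458.55015964 204.37349673]
[275.12545188 168.62511288]
cur yaw 80.9 turn tz -0.159 shift mm [-77.5 422.9 -19.6] tilt [-0.0001 -0.0001] tcp [ 546.5 -347.2  130.4]
```

```bash
python3 - <<'E'
from h import *
im=cv2.imread('pics/scene0.png');c=get_calibration("scene")
h=cv2.cvtColor(im,cv2.COLOR_BGR2HSV)
m=(~((h[...,0]>60)&(h[...,0]<95)&(h[...,1]>80)))
for v in range(158,204,5):
    d=np.flatnonzero(m[v,270:304])+270;print(v,d.tolist()[:1],d.tolist()[-1:],im[v,286].tolist())
for P in([624,76,0],[628,77,0],[624,76,35],[624,76,70],[624,76,102]):print(P,proj(c,P).round(1))
g=np.array([-305/1000]); 
E
```

```text
158 [285] [303] [27, 27, 30]
163 [280] [299] [81, 88, 90]
168 [279] [293] [23, 12, 20]
173 [281] [289] [40, 42, 45]
178 [279] [292] [19, 19, 24]
183 [280] [292] [8, 26, 58]
188 [280] [292] [35, 41, 65]
193 [281] [292] [30, 37, 59]
198 [] [] [121, 157, 36]
203 [] [] [127, 167, 45]
[624, 76, 0] [285.6 193.8]
[628, 77, 0] [286.  192.7]
[624, 76, 35] [284.9 184.1]
[624, 76, 70] [284.2 174. ]
[624, 76, 102] [283.6 164.4]
```

Emit:
play_rows(
  rows=[
    [0.05,-0.001,0.0391,0,0,0,0],
    [0.05,-0.001,0.0391,0,0,0,0],
    [0.05,-0.001,0.0391,0,0,0,0],
    [0.05,-0.001,0.0391,0,0,0,0],
    [0.05,-0.001,0.0391,0,0,0,0],
    [0.05,-0.001,0.0391,0,0,0,0],
    [0.05,-0.001,0.0391,0,0,0,0],
    [0.05,-0.001,0.0391,0,0,0,0],
  ],
)

```text
clock: 32.18
tcp_pos: [602.5, -37.6, 128.2]
orientation: [-0.249, -3.128, -0.0]
wrist_force: [1.1, -0.6, -0.7]
finger_gap: 0.536
grasp_force: 0.0
```

Emit:
play_rows(
  rows=[
    [0.05,-0.001,0.0391,0,0,0,0],
    [0.05,-0.001,0.0391,0,0,0,0],
    [0.05,-0.001,0.039,0,0,0,0],
    [0.05,0,0,0,0,0,0],
    [0.05,0,0,0,0,0,0],
    [0.05,0,0,0,0,0,0],
    [0.05,0,0,0,0,0,0],
    [0.05,0,0,0,0,0,0],
  ],
)

```text
clock: 32.85
tcp_pos: [625.1, 74.0, 130.1]
orientation: [-0.252, -3.13, 0.001]
wrist_force: [0.7, 0.5, 0.3]
finger_gap: 0.538
grasp_force: 0.0
```

```bash
python3 - <<'E'
from h import *
go(625,76,30)
E
```

```text
cur yaw 80.8 turn tz -0.000 shift mm [  0.4   2.  100.1] tilt [-0.0011 -0.0003] tcp [625.1  74.  130.1]
```

Emit:
play_rows(
  rows=[
    [0.05,0,0.002,0.01,0,0,0],
    [0.05,0,0,0.02,0,0,0],
    [0.05,0,0,0.025,0,0,0],
    [0.05,0,0,0.02,0,0,0],
    [0.05,0,0,0.013,0,0,0],
    [0.05,0,0,0.008,0,0,0],
    [0.05,0,0,0.004,0,0,0],
    [0.05,0,0,0,0,0,0],
  ],
)

```text
clock: 33.52
tcp_pos: [625.5, 77.4, 30.1]
orientation: [-0.25, -3.131, 0.0]
wrist_force: [0.5, -0.5, -0.3]
finger_gap: 0.536
grasp_force: 0.0
```

Emit:
play_rows(
  rows=[
    [0.05,0,0,0,0,0,0],
    [0.05,0,0,0,0,0,0],
    [0,0,0,0,0,0,0],
    [0,0,0,0,0,0,0],
    [0,0,0,0,0,0,0],
    [0,0,0,0,0,0,0],
    [0,0,0,0,0,0,0],
    [0,0,0,0,0,0,0],
  ],
)

```text
clock: 34.18
tcp_pos: [626.4, 77.4, 31.4]
orientation: [0.249, 3.13, -0.0]
wrist_force: [0.2, -2.0, 4.2]
finger_gap: 0.304
grasp_force: 27.3
```

```bash
python3 - <<'E'
from h import *
s=read_state();print(s["grasp_force"],s["finger_gap"]*93,s["wrist_force"])
go(506,-269,34)
E
```

```text
27.272057429977394 28.307210072905715 [ 0.18070117 -1.96350012  4.19981348]
cur yaw 80.9 turn tz -0.000 shift mm [  64.1 -361.1   -2.6] tilt [ 0.0012 -0.0003] tcp [626.4  77.4  31.4]
```

Emit:
play_rows(
  rows=[
    [0,0,0,0,0,0,0],
    [0,0,0,-0.005,0,0,0],
    [0,0,0,-0.012,0,0,0],
    [0,0,0,-0.02,0,0,0],
    [0,0,0,-0.02,0,0,0],
    [0,0,0,-0.01,0,0,0],
    [0,0,0,-0.003,0,0,0],
    [0,0,0,0,0,0,0],
  ],
)

```text
clock: 34.85
tcp_pos: [626.6, 77.8, 102.0]
orientation: [0.249, 3.13, 0.001]
wrist_force: [0.7, -0.4, -0.3]
finger_gap: 0.308
grasp_force: 26.1
```

```bash
python3 - <<'E'
from h import *
s=read_state();print(s["grasp_force"],s["finger_gap"]*93,s["wrist_force"]);p=np.array(s["tcp_pos"])
go(506,-269,34)
im=save("wrist","w13");c=get_calibration("wrist")
h=cv2.cvtColor(im,cv2.COLOR_RGB2HSV)
for r in(0,-16):
  for dz in(-31,0,20,38):print(r,dz,proj(c,p+[r,0,dz]).round(1))
for v in range(180,262,6):print(v,im[v,296:346:5].tolist())
E
```

```text
26.101523473353154 28.60530286124642 [ 0.71168525 -0.4360713  -0.30596163]
cur yaw 80.9 turn tz -0.000 shift mm [  64.2 -361.5   68. ] tilt [0.002  0.0002] tcp [626.6  77.8 102. ]
0 -31 [319.1 210.7]
0 0 [319.2 224.5]
0 20 [319.3 235.8]
0 38 [319.5 248.3]
-16 -31 [315.6 189.8]
-16 0 [315.2 200.7]
-16 20 [314.9 209.7]
-16 38 [314.6 219.6]
180 [[39, 116, 87], [43, 131, 98], [41, 122, 91], [40, 121, 91], [38, 117, 88], [39, 116, 87], [39, 115, 87], [38, 117, 87], [41, 125, 93], [40, 118, 89]]
186 [[52, 162, 121], [44, 136, 102], [48, 145, 109], [46, 146, 108], [38, 118, 88], [39, 115, 87], [38, 116, 87], [40, 117, 88], [40, 120, 89], [41, 128, 96]]
192 [[73, 226, 172], [70, 219, 164], [72, 189, 141], [97, 100, 85], [101, 100, 90], [103, 101, 91], [92, 100, 86], [44, 118, 88], [50, 153, 115], [60, 190, 141]]
198 [[80, 239, 190], [63, 99, 69], [106, 106, 98], [115, 107, 93], [121, 116, 103], [123, 119, 107], [124, 120, 108], [109, 107, 96], [85, 220, 166], [80, 239, 189]]
204 [[72, 199, 146], [61, 32, 15], [122, 123, 111], [117, 110, 97], [126, 122, 109], [122, 120, 108], [114, 114, 104],
[... 676 characters left out ...]
2], [31, 26, 20], [56, 55, 49], [81, 79, 72], [80, 78, 71], [61, 58, 53], [31, 28, 22], [38, 30, 23], [104, 79, 67]]
240 [[90, 67, 56], [40, 38, 34], [92, 90, 82], [94, 92, 84], [77, 75, 67], [75, 73, 67], [98, 97, 87], [88, 85, 78], [48, 46, 41], [95, 74, 62]]
246 [[80, 59, 49], [90, 88, 80], [90, 88, 79], [15, 15, 14], [14, 14, 14], [15, 16, 13], [15, 16, 14], [80, 77, 71], [82, 79, 72], [74, 56, 47]]
252 [[75, 57, 48], [94, 92, 83], [35, 35, 32], [13, 15, 14], [17, 18, 17], [14, 15, 15], [14, 15, 12], [35, 33, 32], [99, 97, 88], [101, 83, 64]]
258 [[38, 114, 92], [85, 83, 75], [47, 46, 42], [18, 18, 18], [16, 16, 18], [16, 16, 16], [18, 19, 18], [36, 35, 33], [91, 88, 80], [77, 234, 182]]
```

The bottle is held upright and centred: the foot edge is at v ≈ 190 against 189.8 predicted. I carry it to the yellow tray's round pocket.

Emit:
play_rows(
  rows=[
    [0,0.002,-0.0115,0,0,0,0],
    [0,0.004,-0.023,0,0,0,0],
    [0,0.0065,-0.0365,0,0,0,0],
    [0,0.0065,-0.0365,0,0,0,0],
    [0,0.0065,-0.0365,0,0,0,0],
    [0,0.0065,-0.0365,0,0,0,0],
    [0,0.0065,-0.0365,0,0,0,0],
    [0,0.0065,-0.0365,0,0,0,0],
  ],
)

```text
clock: 35.57
tcp_pos: [538.9, -167.2, 99.1]
orientation: [-0.249, -3.129, -0.001]
wrist_force: [0.8, -0.9, -1.4]
finger_gap: 0.305
grasp_force: 26.1
```

Emit:
play_rows(
  rows=[
    [0,0.0065,-0.0365,0,0,0,0],
    [0,0.0065,-0.0365,0,0,0,0],
    [0,0.004,-0.023,0,0,0,0],
    [0,0.002,-0.0115,0,0,0,0],
    [0,0,0,0,0,0,0],
    [0,0,0,0,0,0,0],
    [0,0,0,0,0,0,0],
    [0,0,0,0,0,0,0],
  ],
)

```text
clock: 36.23
tcp_pos: [505.9, -267.2, 100.4]
orientation: [-0.247, -3.131, -0.001]
wrist_force: [-0.1, 0.1, 0.1]
finger_gap: 0.307
grasp_force: 26.1
```

```bash
python3 - <<'E'
from h import *
s=read_state();print(s["grasp_force"],s["finger_gap"]*93)
go(506,-269,36)
E
```

```text
26.103849435467055 28.571140863407273
cur yaw 81.0 turn tz -0.000 shift mm [-0.4 -1.7 64.4] tilt [-0.0004  0.0007] tcp [ 505.9 -267.2  100.4]
```

Emit:
play_rows(
  rows=[
    [0,0,-0.0015,0.01,0,0,0],
    [0,0,0,0.015,0,0,0],
    [0,0,0,0.015,0,0,0],
    [0,0,0,0.01,0,0,0],
    [0,0,0,0.007,0,0,0],
    [0,0,0,0.003,0,0,0],
    [0,0,0,0.001,0,0,0],
    [0,0,0,0,0,0,0],
  ],
)

```text
clock: 36.9
tcp_pos: [505.6, -270.2, 40.0]
orientation: [0.249, 3.131, -0.0]
wrist_force: [0.3, -0.6, -0.6]
finger_gap: 0.303
grasp_force: 26.1
```

Emit:
play_rows(
  rows=[
    [0,0,0,0.001,0,0,0],
    [0,0,0,0.001,0,0,0],
    [0,0,0,0.001,0,0,0],
    [0,0,0,0,0,0,0],
    [0,0,0,0,0,0,0],
    [0,0,0,0,0,0,0],
    [0,0,0,0,0,0,0],
    [0,0,0,0,0,0,0],
  ],
)

```text
clock: 37.57
tcp_pos: [505.3, -270.2, 36.8]
orientation: [0.249, 3.132, -0.0]
wrist_force: [0.2, 0.2, -0.1]
finger_gap: 0.303
grasp_force: 26.1
```

Emit:
play_rows(
  rows=[
    [0,0,0,0.0005,0,0,0],
    [0,0,0,0.0005,0,0,0],
    [0,0,0,0.0004,0,0,0],
    [0,0,0,0,0,0,0],
    [0,0,0,0,0,0,0],
    [0,0,0,0,0,0,0],
    [0,0,0,0,0,0,0],
    [0,0,0,0,0,0,0],
  ],
)

```text
clock: 38.23
tcp_pos: [505.4, -270.2, 35.4]
orientation: [0.249, 3.132, -0.0]
wrist_force: [0.4, -0.2, 1.1]
finger_gap: 0.306
grasp_force: 26.4
```

Emit:
play_rows(
  rows=[
    [0.03,0,0,0,0,0,0],
    [0.032,0,0,0,0,0,0],
    [0.034,0,0,0,0,0,0],
    [0.037,0,0,0,0,0,0],
    [0.042,0,0,0,0,0,0],
    [0.048,0,0,0,0,0,0],
    [0.055,0,0,0,0,0,0],
    [0.055,0,0,0,0,0,0],
  ],
)

```text
clock: 38.9
tcp_pos: [505.3, -270.1, 35.3]
orientation: [-0.249, -3.132, -0.0]
wrist_force: [0.4, -0.6, 0.5]
finger_gap: 0.579
grasp_force: 0.0
```

Emit:
play_rows(
  rows=[
    [0.055,0,0,-0.005,0,0,0],
    [0.055,0,0,-0.015,0,0,0],
    [0.055,0,0,-0.03,0,0,0],
    [0.055,0,0,-0.04,0,0,0],
    [0.055,0,0,-0.03,0,0,0],
    [0.055,-0.03,0.01,0,0,0,0],
    [0.055,-0.04,0.01,0,0,0,0],
    [0.055,-0.03,0.01,0,0,0,0],
  ],
)

```text
clock: 39.57
tcp_pos: [611.3, -256.8, 157.6]
orientation: [0.25, 3.128, -0.002]
wrist_force: [-0.5, -0.8, -0.9]
finger_gap: 0.59
grasp_force: 0.0
```

Emit:
play_rows(
  rows=[
    [0.055,0,0.04,0,0,0,0],
    [0.055,0,0.04,0,0,0,0],
    [0.055,0,0.04,0,0,0,0],
    [0.055,0,0.04,0,0,0,0],
    [0.055,0,0.04,0,0,0,0],
    [0.055,0,0,0,0,0,0],
    [0.055,0,0,0,0,0,0],
    [0.055,0,0,0,0,0,0],
  ],
)

```text
clock: 40.23
tcp_pos: [640.4, -59.0, 155.6]
orientation: [0.248, 3.132, -0.001]
wrist_force: [-0.7, -0.2, 0.3]
finger_gap: 0.593
grasp_force: 0.0
```

```bash
python3 - <<'E'
from h import *
a=save("wrist","w14")[:,:,::-1];b=save("scene","s14")[:,:,::-1];t=save("top","t14")[:,:,::-1]
g=lambda i,w,h:cv2.resize(i,(w,h),interpolation=cv2.INTER_CUBIC)
top=g(t[135:265,130:490],800,290)
bot=cv2.hconcat([g(b[130:320,350:480],200,290),g(b[130:320,140:350],300,290),g(a[0:260,:],300,290)])
cv2.imwrite('pics/fin.png',cv2.vconcat([top,bot]))
E
```

```text
(no output)
```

View pics/fin.png

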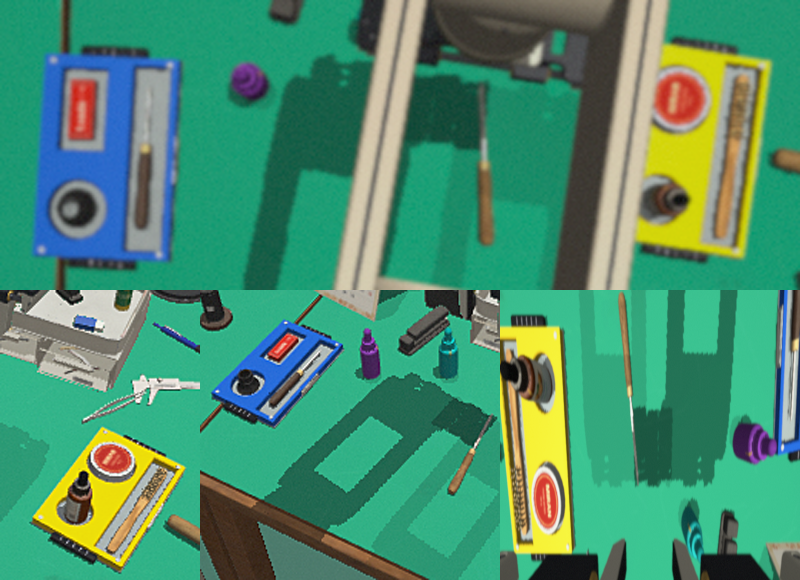

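The composite shows everything in its place. In the blue tray are the graver, flat packet and loupe; in the yellow tray the brush is inside its pocket and the bottle stands upright beside the tin. The file and the look-alike bottles are untouched.

```bash
python3 -c "
from rig import *
print(close_job())"
```

```text
the job is handed in; nothing more can be done
None
```

I made up both kits and handed the job in at about 40 s on the robot's clock; the last pictures showed all five things in their pockets, the bottle upright, and the needle file and look-alike bottles untouched.

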